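# Mark a metal specimen tag with a struck punch

## Task

A metal specimen tag is waiting in the bench punch with the round cap. Pick up the mallet and hit that cap from above with a brisk blow of the mallet's head, hard enough to drive the sprung punch all the way down, and lift away so that it springs back up. Then stand the mallet back on the cork pad, upright on its face as you found it, and let go; leave the punch with the square cap, the bottle and the beaker alone.

Things in the scene. Friction and masses are not known exactly. Their poses are not given: they have to be found in the camera images.
- mallet_head (a point): Centre of the mallet's head, half-way up. The head is a white plastic cylinder, 48 mm across, 70 mm tall, standing on its flat striking face on the cork pad, its axis (z) vertical: this point is 35 mm above the striking face. A wooden handle runs out level along this frame's -x axis, from 20 to 132 mm from the head's axis. Weight 0.2 to 0.36 kg, nearly all in the head.
- mallet_grip (a point): Where the mallet's handle is well gripped from above: 58 mm from the head's axis along -x, 35 mm above the striking face, in the middle of the handle's section. Same axes as the head. The handle is flat-sided, 18 mm wide (along y), 22 mm high. Gripped tightly here it stays level during the blow.
- tag_press_plunger_top (a point): Centre of the top of the round steel cap to be struck: 34 mm across, 139 mm above the bench when up, 37 mm above its guide. It goes straight down 22 mm against its spring and returns by itself. It sits in a grey C-shaped frame fixed to the bench, base 105 mm (x) by 85 mm (y), column on the cap's +x side; a thin aluminium tag, 26 by 100 mm, sticks out at both sides below it.
- tag_press_plunger (a joint): How far the round cap is down, in m: 0 up, 0.022 fully down on a firm stop. The spring takes 2 N to start, 5 N at the bottom. The blow counts if the cap moves faster than 0.04 m/s between 2 and 17 mm down, under the mallet, then passes 18 mm. Aiming the striking face at the stop or 1 mm past it, at about 0.2 m/s, does it; a slow push does not.
- spare_press_plunger_top (a point): Centre of the top of the square steel cap (26 by 26 mm, 139 mm above the bench) of the other bench punch, which has the same grey frame, no tag, and is to be left alone.
- spare_press_plunger (a joint): How far the square-capped punch is down, in m; 0 is up. It should stay up.
- pad_center (a point): Centre of the top of the cork pad on which the mallet stands: a flat rectangle, 170 mm (x) by 130 mm (y), 4 mm thick, fixed to the bench.
- amber_bottle: Bystander: brown glass bottle with a black cap, 60 mm in diameter, 130 mm tall, standing on the bench; origin at the centre of its underside.
- beaker: Bystander: clear glass beaker, 70 mm in diameter at the rim, 85 mm tall, standing on the bench; origin at the centre of its underside.
There are look-alikes about, which are no part of the job. Leave any pink or yellow look-alike of the part that bears tag_press_plunger_top alone.

How it is judged:
By the outcome, as a careful person would: the job done as asked, in the order asked, and still so for the second after the job is handed in, with the robot touching nothing.
It also fails if it takes over 48 s, if anything falls off the work surface, if the arm or the gripper's body presses on something with over 40 N, if the wrist force passes 120 N, or if a joint passes its speed limit or range.

## Robot

A 6-joint arm with a two-finger parallel gripper is mounted at the origin on the work surface. World frame = base frame: x ahead of the robot, y to its left, z up, the work surface at z = 0. Lengths are in m, angles in degrees, forces in N, time in s.
With the tool pointing down it reaches from about 0.3 to 0.75 m from the base axis. Payload 8.5 kg.
Tool frame: the origin (TCP) lies at the centre of the arm's flange, where the gripper is bolted on; the fingertips stand 173 mm ahead of it and the grasp point (between the pads) lies env.pinch_z ahead of it (env.pinch_z is the distance from the TCP to the grasp point, in m); z points along the fingers, y is the line along which they close (so a half turn about z gives the same grasp; the last joint's range is limited). The gripper opens to 85 mm and grips with 20 to 120 N. Pads are 22 mm wide; open, the fingers measure 114 mm over their backs; the gripper's body (76 mm by 85 mm) begins 54 mm behind the grasp point. The pads swing forward as they close: fully open they stand 13 mm farther back than shut.
Start: joints at [62.149, 21.807, 74.336, -0, 83.858, -12.336], TCP at [0.147, 0.53, 0.405] pointing down, gripper open.
Joint ranges: [-178.18, 178.18], [-50.72, 133.34], [12.68, 142.11], [-81.47, 261.47], [9.98, 163.14], [-165.26, 165.26]. Speed limits (degrees/s): [136.94, 136.94, 180, 180, 180, 180].

## Interface

Orientations are given as a 3x3 rotation matrix whose columns are the frame's x, y, z axes.
In Python, from rig import env, get_image, job, spotter gives the robot as it stands. The module is installed in compiled form; this text tells all that it offers.
- The arm moves only by the shell command python3 -m creep 'ROWS' [FORCE]. ROWS is text: rows parted by semicolons, each of 7 numbers parted by spaces: the turn, a rotation vector about the tool's x, y, z in units of 8 degrees (1.0 is 8 degrees), then the shift along the tool's x, y, z in units of 30 mm (1.0 is 30 mm), then the finger opening in mm, from 0 to 85.4. A call has 1 to 12 rows; each row is the pose to reach, as a shift and turn from the pose commanded when the call began, along the tool's axes at that moment; what a row does not reach only later rows make up. A row lasts 1/10 s, in which the tool goes at most 50 mm and 8.59 degrees, less where a joint would pass 70% of its speed; a pose out of reach is approached as far as the arm can. A call with a gripper value outside its range is refused whole. The fingers move at their own pace and stop on an object; FORCE is the grip in N (left out, the last holds). Time passes only in rows, so rows that repeat a pose let the fingers close. It gives the time, the measured TCP pose, the force, the opening and the grip force at its end, in the units of the state.
- env.observe(): the state, without advancing time (a new reading comes with each control period).
- get_image(name): name is "side" or "top" or "wrist"; returns a dict with "image" (384x512x3 uint8, blue, green, red), "depth" (384x512 float32, m along the optical axis (not along the pixel's ray), 0 where there is no reading), "intrinsics" (3x3 intrinsics, pixels), "D" ([k1, k2, p1, p2, k3] as OpenCV has them; the pictures are not rectified), "view" (4x4, takes a point from world to camera coordinates). Camera axes: x right, y up, looking along -z (the intrinsics and any distortion apply to the point x, -y, -z); pixel columns grow to the right and rows downward; lengths in m; the calibration is good to about 2 mm. A picture is of the moment at which its call begins.
- job.close_job(): hands the job in; it is judged then, once.
Trained networks look in a picture, given as the dict that the camera call returned (one of the last four; its "shot" number tells which), for a name from the list of things; names that differ only in an ending like _2 or _b are one class to them, and where a whole thing is asked for, a point or a joint stands for the part that bears it (a point fixed in the world has none). Each returns a list of dicts, best first, with "p" (0 to 1); they miss things now and then, are a little off and sometimes report something else, mostly with a low value. They report only what shows in the picture. A call takes as long as a camera call. They do not tell look-alikes from the thing itself.
- spotter.boxes_of(label, picture): "xy" ([column, row] in pixels, amid what is visible of it).
The state is a dict: "time_s": time; "q": joint angles; "qvel": joint speeds; "joint_efforts": joint torques, N m; "position": TCP position; "tool_rot": TCP orientation; "ft_force": force on the tool from outside, world axes, zero at the start; "wrist_torque": the same for the moment, N m; "grip_width": finger opening in m; "gripper_force": force on a finger pad.
Only numpy, scipy, OpenCV 4.12 (cv2) and the standard library are available. Lean on these libraries where they do the work, as an engineer would, in place of code of your own. Each camera call takes 0.05 s, during which the arm holds its last target. There are 200 camera calls.

## Working session

There is one attempt and no reset: what is moved stays moved. The work goes in short steps, Python scripts to look and compute and a shell command to move; the robot and the scene stay as the last step left them, time stands still between calls to the robot, and variables do not carry over. Pictures are saved under pics/ and viewed, at most 10 in all, crops included, and the job is handed in when it is done.

```bash
mkdir -p pics; cat > h.py <<'E'
import numpy as np, cv2
from rig import env,get_image,job,spotter
def world(im,px,d):
    K=np.array(im["intrinsics"],float);D=np.array(im["D"],float)
    u=cv2.undistortPoints(np.array([[px]],float),K,D)[0,0]
    c=np.array([u[0]*d,-u[1]*d,-d,1]); return (np.linalg.inv(np.array(im["view"]))@c)[:3]
def at(im,px,r=2):
    c,w=int(round(px[0])),int(round(px[1])); p=im["depth"][max(w-r,0):w+r+1,max(c-r,0):c+r+1]; p=p[p>0]
    return world(im,px,np.median(p)) if p.size else None
def ray(im,px):
    a=world(im,px,.1);b=world(im,px,1.); return a,(b-a)/np.linalg.norm(b-a)
def onz(im,px,z):
    a,d=ray(im,px); return a+d*(z-a[2])/d[2]
def proj(im,p):
    c=np.array(im["view"])@np.append(p,1); 
    return cv2.projectPoints(np.array([[c[0],-c[1],-c[2]]]),np.zeros(3),np.zeros(3),np.array(im["intrinsics"],float),np.array(im["D"],float))[0][0,0]
E
cat > a.py <<'E'
from h import *
np.set_printoptions(precision=4,suppress=True)
s=env.observe();print(s["time_s"],s["position"],s["tool_rot"],env.pinch_z)
for n in("side","top","wrist"):
    im=get_image(n);cv2.imwrite(f"pics/{n}0.png",im["image"])
    for l in("mallet_head","mallet_grip","tag_press_plunger_top","spare_press_plunger_top","pad_center","amber_bottle","beaker"):
        for b in spotter.boxes_of(l,im)[:3]: print(n,l,round(b["p"],2),np.round(b["xy"]),at(im,b["xy"]))
E
python3 a.py; python3 -c "
import cv2,numpy as np
a=[cv2.imread(f'pics/{n}0.png') for n in('side','top','wrist')]
"
```

```text
0.0 [0.1471 0.5299 0.4041] [[-0.9635  0.2675 -0.0007]
 [ 0.2675  0.9635 -0.0013]
 [ 0.0003 -0.0015 -1.    ]] 0.1547
side mallet_head 0.75 [248. 225.] [ 0.5956 -0.0093  0.0464]
side mallet_grip 0.88 [252. 220.] [ 0.5889 -0.0256  0.0509]
side tag_press_plunger_top 0.65 [290. 144.] [ 0.5331 -0.2914  0.1375]
side tag_press_plunger_top 0.41 [336. 175.] [ 0.3881 -0.1709  0.1316]
side spare_press_plunger_top 0.49 [232. 296.] [0.5556 0.2911 0.1393]
side pad_center 0.79 [256. 246.] [0.5681 0.0183 0.004 ]
side amber_bottle 0.97 [203. 188.] [ 0.7472 -0.0956  0.0774]
side amber_bottle 0.58 [254. 243.] [0.576  0.01   0.0037]
side beaker 0.92 [161. 250.] [0.7909 0.1195 0.0333]
top mallet_head 0.77 [252. 206.] [ 0.595  -0.0408  0.0172]
top mallet_head 0.24 [120. 197.] [0.557  0.2749 0.1383]
top mallet_grip 0.81 [245. 203.] [ 0.5917 -0.0255  0.0722]
top tag_press_plunger_top 0.68 [355. 241.] [ 0.5191 -0.2963  0.1388]
top tag_press_plunger_top 0.67 [408. 298.] [ 0.4056 -0.4236  0.1382]
top tag_press_plunger_top 0.64 [422. 222.] [ 0.5819 -0.4508  0.1377]
top spare_press_plunger_top 0.55 [119. 196.] [0.5585 0.2772 0.1384]
top pad_center 0.77 [236. 213.] [ 0.5738 -0.0011  0.0041]
top pad_center 0.19 [194. 132.] [0.7898 0.15   0.0167]
top amber_bottle 0.95 [288. 150.] [ 0.7346 -0.1185  0.1083]
top beaker 0.85 [197. 135.] [0.7885 0.1441 0.0056]
```

View pics/side0.png

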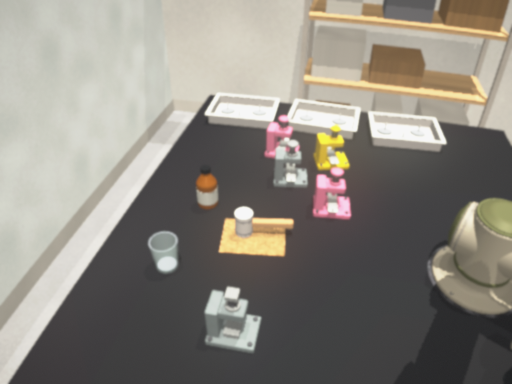

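View pics/top0.png

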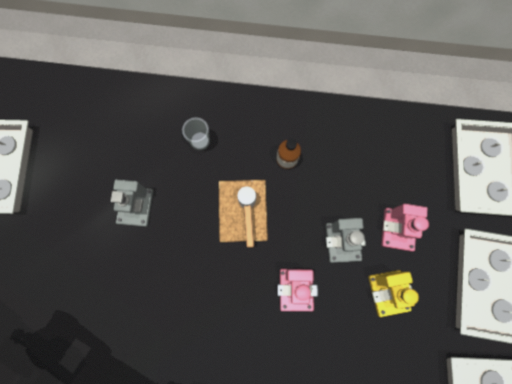

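The side view shows the grey tagged punch at (290,144), the square-capped one at (232,296), and the mallet at (245,220) on the pad. The top view shows the round grey cap at (357,239), the mallet head at (246,196) with its handle running to (250,245), and pink and yellow look-alikes nearby.

```bash
cat > b.py <<'E'
from h import *
np.set_printoptions(precision=4,suppress=True)
def cloud(im):
    d=im["depth"];v,u=np.nonzero(d>0);K=np.array(im["intrinsics"],float)
    n=cv2.undistortPoints(np.stack([u,v],1).astype(float)[:,None],K,np.array(im["D"],float))[:,0]
    z=d[v,u];P=np.stack([n[:,0]*z,-n[:,1]*z,-z,np.ones_like(z)],1)@np.linalg.inv(np.array(im["view"])).T
    return P[:,:3],im["image"][v,u].astype(int)
def box(P,lo,hi): return np.all((P>lo)&(P<hi),1)
if __name__=="__main__":
  for n in("top","side"):
    im=get_image(n);P,C=cloud(im);print(n)
    m=box(P,[.5,-.1,.066],[.68,.06,.085]);print("headtop",m.sum(),P[m].mean(0),P[m].min(0),P[m].max(0))
    h=box(P,[.44,-.12,.035],[.57,.08,.062])&(C[:,2]-C[:,0]>40)
    Q=P[h];print("handle",h.sum(),Q.mean(0),Q.min(0),Q.max(0)); v=np.linalg.svd(Q[:,:2]-Q[:,:2].mean(0))[2][0];print("dir",np.degrees(np.arctan(v[1]/v[0])))
    for nm,x,y in(("tag",.525,-.29),("spare",.557,.277),("pink1",.41,-.17),("pink2",.58,-.45),("yel",.4,-.42)):
        m=box(P,[x-.06,y-.06,.13],[x+.06,y+.06,.15]);print(nm,m.sum(),P[m].mean(0) if m.any() else 0,np.ptp(P[m],axis=0) if m.any() else 0)
    m=box(P,[.4,-.15,-.003],[.75,.15,.008])&(C[:,2]-C[:,0]>60)
    r=cv2.minAreaRect((P[m][:,:2]*1000).astype(np.float32));print("pad",r,P[m][:,2].mean())
    i=cv2.resize(im["image"][190:290,270:430] if n=="top" else im["image"][100:260,200:380],None,fx=4,fy=4 ,interpolation=cv2.INTER_CUBIC) if n=="top" else None
    if i is not None: cv2.imwrite("pics/c1.png",i)
E
python3 b.py
```

```text
top
headtop 257 [ 0.6105 -0.0249  0.0735] [ 0.5882 -0.0479  0.067 ] [ 0.6343 -0.0012  0.077 ]
handle 231 [ 0.5251 -0.0411  0.0492] [ 0.4809 -0.0557  0.0382] [ 0.57   -0.024   0.0537]
dir 10.985341441242573
tag 169 [ 0.5271 -0.2986  0.1377] [0.0333 0.0332 0.0112]
spare 130 [0.5567 0.2814 0.1386] [0.0264 0.0272 0.0116]
pink1 177 [ 0.387  -0.1836  0.138 ] [0.0318 0.0325 0.0114]
pink2 167 [ 0.5795 -0.4496  0.1374] [0.0325 0.0334 0.0114]
yel 189 [ 0.4082 -0.4284  0.1378] [0.0327 0.0333 0.0117]
pad ((579.2401123046875, -16.96436309814453), (181.68121337890625, 131.2290496826172), 8.397424697875977) 0.003592471612375662
side
headtop 203 [ 0.6118 -0.0227  0.0728] [ 0.5891 -0.0497  0.066 ] [ 0.6355 -0.0021  0.0763]
handle 267 [ 0.5263 -0.0375  0.0455] [ 0.482  -0.0592  0.035 ] [ 0.5699 -0.0241  0.0556]
dir 11.693702962494893
tag 74 [ 0.5274 -0.2957  0.1368] [0.0329 0.0319 0.0106]
spare 172 [0.5583 0.2852 0.1367] [0.0266 0.0271 0.0106]
pink1 80 [ 0.388  -0.18    0.1374] [0.0308 0.0341 0.0107]
pink2 46 [ 0.5794 -0.4455  0.1359] [0.0315 0.0306 0.0093]
yel 58 [ 0.4094 -0.4234  0.136 ] [0.033  0.0343 0.0102]
pad ((563.9558715820312, -37.98479461669922), (351.0588684082031, 172.2244110107422), 7.801478385925293) 0.0033204092814869512
```

View pics/c1.png

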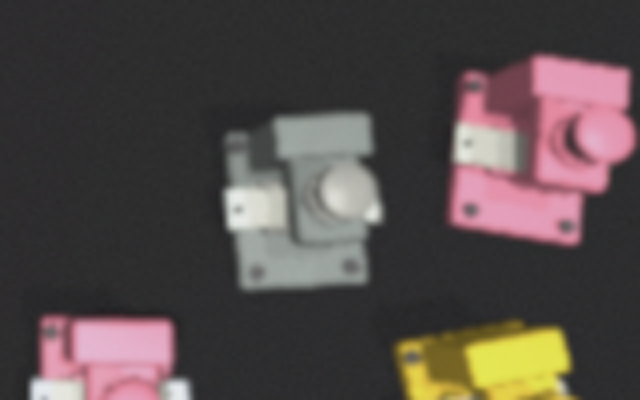

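```bash
python3 -m creep '0 0 -3.25 -18.1 -14.5 0 85;0 0 -3.25 -18.1 -14.5 0 85;0 0 -3.25 -18.1 -14.5 0 85;0 0 -3.25 -18.1 -14.5 0 85;0 0 -3.25 -18.1 -14.5 0 85;0 0 -3.25 -18.1 -14.5 0 85;0 0 -3.25 -18.1 -14.5 0 85;0 0 -3.25 -18.1 -14.5 0 85;0 0 -3.25 -18.1 -14.5 0 85;0 0 -3.25 -18.1 -14.5 0 85;0 0 -3.25 -18.1 -14.5 0 85;0 0 -3.25 -18.1 -14.5 0 85' 60
```

```text
time_s: 2.5
position: [0.4901, 0.0535, 0.4049]
tool_rot: [[-0.983, -0.182, 0.0], [-0.182, 0.983, 0.0], [-0.0, -0.0, -1.0]]
ft_force: [-0.0, 1.1, 0.2]
grip_width: 0.0847
gripper_force: 0.0
```

```bash
python3 -m creep '0 0 0 -1 -1.6 0 85;0 0 0 -1.56 -3.2 1 85;0 0 0 -1.56 -3.2 2.3 85;0 0 0 -1.56 -3.2 2.3 85;0 0 0 -1.56 -3.2 2.3 85;0 0 0 -1.56 -3.2 2.3 85'
cat > c.py <<'E'
from b import *
s=env.observe();p=np.array(s["position"]);R=np.array(s["tool_rot"]);print(s["time_s"],p,R[:,0])
im=get_image("wrist");cv2.imwrite("pics/w1.png",im["image"]);P,C=cloud(im)
m=box(P,[.5,-.1,.066],[.68,.06,.085]);print("head",m.sum(),P[m].mean(0),P[m].min(0),P[m].max(0))
h=box(P,[.44,-.12,.04],[.58,.08,.06])&(C[:,2]-C[:,0]>30);Q=P[h]
print("handle",h.sum(),Q.mean(0),Q.min(0),Q.max(0));v=np.linalg.svd(Q[:,:2]-Q[:,:2].mean(0),full_matrices=False)[2][0];print(np.degrees(np.arctan(v[1]/v[0])))
for l in("mallet_head","mallet_grip"):
    for b in spotter.boxes_of(l,im)[:2]: print(l,b["p"],b["xy"],onz(im,b["xy"],.039))
E
python3 c.py
```

```text
time_s: 3.1
position: [0.5526, -0.0294, 0.338]
tool_rot: [[-0.983, -0.183, 0.003], [-0.183, 0.983, -0.001], [-0.003, -0.001, -1.0]]
ft_force: [-0.3, -0.6, -0.0]
grip_width: 0.0848
gripper_force: 0.0
3.1 [ 0.5526 -0.0294  0.338 ] [-0.9831 -0.1832 -0.0029]
head 2025 [ 0.6112 -0.0256  0.0735] [ 0.5893 -0.0491  0.066 ] [ 0.6369 -0.0019  0.0758]
handle 2072 [ 0.5294 -0.0413  0.0494] [ 0.4831 -0.058   0.0425] [ 0.5799 -0.0226  0.0522]
10.968375606964859
mallet_head 0.88 [248.2, 220.2] [ 0.5922 -0.0313  0.039 ]
mallet_grip 0.6 [248.7, 221.1] [ 0.593  -0.0306  0.039 ]
```

View pics/w1.png

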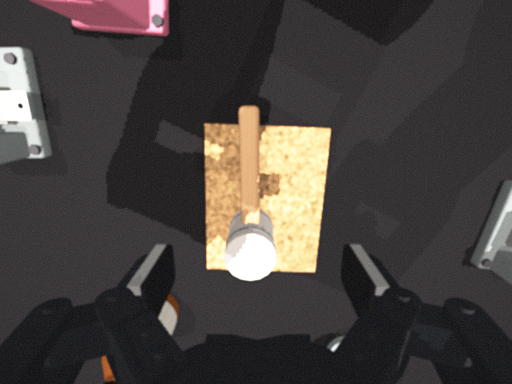

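Wrist view: mallet head at (250,255), handle running up to (249,110), straight between the open fingers with nothing in the way.

```bash
python3 -m creep '0 0 -.06 -.04 -.2 0 85;0 0 -.06 -.04 -.2 1 85;0 0 -.06 -.04 -.2 2 85;0 0 -.06 -.04 -.2 3 85;0 0 -.06 -.04 -.2 3 85;0 0 -.06 -.04 -.2 3 85;0 0 -.06 -.04 -.2 3 85'
```

```text
time_s: 3.95
position: [0.5555, -0.0362, 0.2476]
tool_rot: [[-0.982, -0.19, 0.003], [-0.19, 0.982, -0.001], [-0.003, -0.001, -1.0]]
ft_force: [0.2, -0.2, -0.2]
grip_width: 0.0848
gripper_force: 0.0
```

```bash
python3 -m creep '0 0 0 0 0 .9 85;0 0 0 0 0 1.78 85;0 0 0 0 0 1.78 85;0 0 0 0 0 1.78 60;0 0 0 0 0 1.78 30;0 0 0 0 0 1.78 5;0 0 0 0 0 1.78 5;0 0 0 0 0 1.78 5;0 0 0 0 0 1.78 5;0 0 0 0 0 1.78 5;0 0 0 0 0 1.78 5;0 0 0 0 0 1.78 5' 110
```

```text
time_s: 5.15
position: [0.5551, -0.036, 0.1931]
tool_rot: [[-0.982, -0.19, 0.001], [-0.19, 0.982, -0.0], [-0.001, -0.001, -1.0]]
ft_force: [-0.0, 0.2, 5.4]
grip_width: 0.0164
gripper_force: 107.0
```

```bash
python3 -m creep '0 0 0 0 0 -.3 5;0 0 0 0 0 -1 5;0 0 0 0 0 -2 5;0 0 0 0 0 -3 5;0 0 0 0 0 -4 5;0 0 0 0 0 -5 5;0 0 0 0 0 -5.9 5;0 0 0 0 0 -5.9 5;0 0 0 0 0 -5.9 5'
```

```text
time_s: 6.05
position: [0.5547, -0.0359, 0.3689]
tool_rot: [[-0.982, -0.19, -0.001], [-0.19, 0.982, 0.0], [0.001, 0.0, -1.0]]
ft_force: [-0.6, 0.4, -3.2]
grip_width: 0.0163
gripper_force: 107.3
```

```bash
python3 -m creep '0 0 0 .4 -.8 0 5;0 0 0 1 -1.8 0 5;0 0 0 1.6 -3 0 5;0 0 0 2.2 -4.2 0 5;0 0 0 2.8 -5.4 0 5;0 0 0 3.4 -6.4 0 5;0 0 0 4 -7.4 0 5;0 0 0 4.4 -8.1 0 5;0 0 0 4.5 -8.35 0 5;0 0 0 4.5 -8.35 0 5;0 0 0 4.5 -8.35 0 5;0 0 0 4.5 -8.35 0 5'
cat > d.py <<'E'
from b import *
s=env.observe();p=np.array(s["position"]);print(s["time_s"],p,s["ft_force"],s["wrist_torque"],np.array(s["q"]))
for n in("wrist","top","side"):
    im=get_image(n);cv2.imwrite(f"pics/{n}2.png",im["image"]);P,C=cloud(im);print(n)
    z=p[2]-.1547
    m=box(P,[.48,-.36,z+.026],[.6,-.23,z+.042])&(np.ptp(C,axis=1)<45)&(C.mean(1)>90);print("headtop",m.sum(),P[m].mean(0),P[m].min(0),P[m].max(0))
    m=box(P,[.47,-.37,.128],[.6,-.23,.145]);print("cap",m.sum(),P[m].mean(0),P[m].min(0),P[m].max(0))
    m=box(P,[.47,-.37,.08],[.62,-.23,.128]);print("frame",np.histogram(P[m][:,2],8))
    for b in spotter.boxes_of("mallet_head",im)[:1]: print(b["p"],b["xy"],at(im,b["xy"]))
E
python3 d.py; python3 -c "
import cv2,numpy as np
a=cv2.imread('pics/wrist2.png');b=cv2.resize(cv2.imread('pics/side2.png')[90:240,200:380],None,fx=2,fy=2)
c=np.zeros((384,800,3),'uint8');c[:,:440]=a[:,:440];c[:300,440:]=b;cv2.imwrite('pics/m2.png',c)"
```

```text
time_s: 7.25
position: [0.4705, -0.3065, 0.3691]
tool_rot: [[-0.981, -0.192, -0.0], [-0.192, 0.981, 0.001], [0.0, 0.001, -1.0]]
ft_force: [-0.7, -0.1, -1.4]
grip_width: 0.0163
gripper_force: 107.5
7.25 [ 0.4705 -0.3065  0.3691] [-0.7217 -0.0848 -1.3914] [ 0.0136  0.1374 -0.0088] [ -45.1571   24.5512   75.9959    0.0122   79.4982 -146.205 ]
wristd.py:6: RuntimeWarning: Mean of empty slice.
  m=box(P,[.48,-.36,z+.026],[.6,-.23,z+.042])&(np.ptp(C,axis=1)<45)&(C.mean(1)>90);print("headtop",m.sum(),P[m].mean(0),P[m].min(0),P[m].max(0))
  ret = um.true_divide(
Traceback (most recent call last):
  File "d.py", line 6, in <module>
    m=box(P,[.48,-.36,z+.026],[.6,-.23,z+.042])&(np.ptp(C,axis=1)<45)&(C.mean(1)>90);print("headtop",m.sum(),P[m].mean(0),P[m].min(0),P[m].max(0))
                                                                                                                          ~~~~~~~~^^^
ValueError: zero-size array to reduction operation minimum which has no identity
[ WARN:0@0.031] global loadsave.cpp:275 findDecoder imread_('pics/side2.png'): can't open/read file: check file path/integrity
Traceback (most recent call last):
TypeError: 'NoneType' object is not subscriptable
```

```bash
cat > d.py <<'E'
from b import *
s=env.observe();p=np.array(s["position"]);print(s["time_s"],p,s["ft_force"])
z=p[2]-.1547
def st(t,Q): print(t,len(Q),*((np.median(Q,0),Q.min(0),Q.max(0)) if len(Q) else ()))
for n in("wrist","top","side"):
    im=get_image(n);cv2.imwrite(f"pics/{n}2.png",im["image"]);P,C=cloud(im);print(n)
    st("headtop",P[box(P,[.5,-.36,z+.025],[.6,-.23,z+.045])])
    st("face",P[box(P,[.5,-.36,z-.045],[.6,-.23,z-.02])])
    st("cap",P[box(P,[.47,-.37,.128],[.6,-.23,.145])])
    st("frame",P[box(P,[.47,-.37,.08],[.62,-.23,.128])])
E
python3 d.py; python3 -c "
import cv2,numpy as np
a=cv2.imread('pics/wrist2.png');b=cv2.resize(cv2.imread('pics/side2.png')[90:240,200:380],None,fx=2,fy=2)
c=np.zeros((384,800,3),'uint8');c[:,:440]=a[:,:440];c[:300,440:]=b;cv2.imwrite('pics/m2.png',c)"
```

```text
7.3 [ 0.4705 -0.3065  0.3692] [-0.4536 -0.0251 -2.7476]
wrist
headtop 0
face 0
cap 0
frame 142 [ 0.5069 -0.322   0.094 ] [ 0.5038 -0.3261  0.0802] [ 0.5211 -0.3169  0.0973]
top
headtop 341 [ 0.5291 -0.288   0.2491] [ 0.505  -0.3132  0.2395] [ 0.5498 -0.2703  0.2525]
face 32 [ 0.5168 -0.2738  0.188 ] [ 0.503  -0.2927  0.1795] [ 0.5414 -0.2707  0.1945]
cap 11 [ 0.5205 -0.2855  0.1345] [ 0.512  -0.2931  0.1298] [ 0.5298 -0.2826  0.1378]
frame 472 [ 0.5484 -0.2869  0.0969] [ 0.4968 -0.3251  0.08  ] [ 0.5801 -0.2613  0.1032]
side
headtop 145 [ 0.5261 -0.2871  0.2482] [ 0.5037 -0.3153  0.2395] [ 0.5495 -0.2677  0.2506]
face 66 [ 0.5258 -0.2783  0.1873] [ 0.5031 -0.2935  0.1794] [ 0.5493 -0.271   0.1944]
cap 74 [ 0.5275 -0.2941  0.1382] [ 0.5113 -0.3121  0.1284] [ 0.5445 -0.2828  0.1416]
frame 359 [ 0.5406 -0.2864  0.0966] [ 0.4982 -0.3254  0.0801] [ 0.5821 -0.261   0.1274]
```

View pics/m2.png

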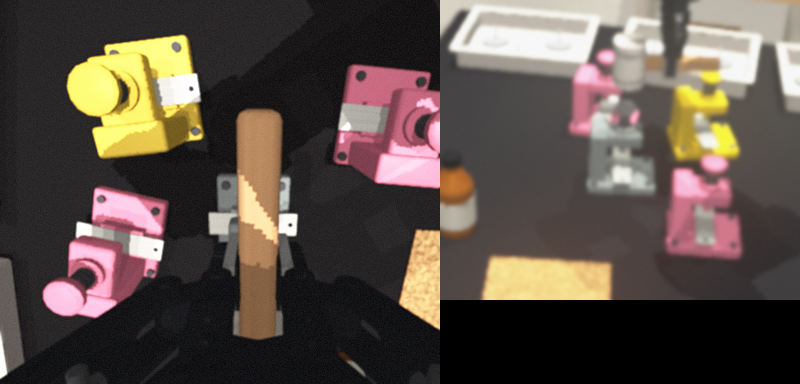

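Top and side views put the head centre at about (0.528, -0.291), face height 0.180. The cap is at (0.527, -0.297), so I shift 5 mm and strike.

```bash
python3 -m creep '0 0 0 .05 -.17 0 5;0 0 0 .05 -.17 0 5;0 0 0 .05 -.17 .2 5;0 0 0 .05 -.17 .75 5;0 0 0 .05 -.17 1.42 5;0 0 0 .05 -.17 2.14 5;0 0 0 .05 -.17 2.14 5;0 0 0 .05 -.17 2.14 5;0 0 0 .05 -.17 1.6 5;0 0 0 .05 -.17 .8 5;0 0 0 .05 -.17 0 5;0 0 0 .05 -.17 0 5' 120; python3 d.py
```

```text
time_s: 8.65
position: [0.4698, -0.3129, 0.3721]
tool_rot: [[-0.982, -0.19, 0.004], [-0.19, 0.982, -0.004], [-0.003, -0.005, -1.0]]
ft_force: [-0.9, -0.5, -2.4]
grip_width: 0.0159
gripper_force: 119.4
8.65 [ 0.4698 -0.3129  0.3721] [-0.9225 -0.4694 -2.3561]
wrist
headtop 0
face 0
cap 0
frame 69 [ 0.5023 -0.2861  0.0937] [ 0.4983 -0.3261  0.0814] [ 0.5141 -0.2822  0.0968]
top
headtop 354 [ 0.5272 -0.2944  0.2535] [ 0.5021 -0.317   0.2428] [ 0.5483 -0.2765  0.2575]
face 26 [ 0.5152 -0.2818  0.1907] [ 0.5036 -0.2981  0.1847] [ 0.5448 -0.2772  0.1969]
cap 53 [ 0.5229 -0.2887  0.1371] [ 0.511  -0.3018  0.1293] [ 0.5401 -0.2828  0.1421]
frame 502 [ 0.5485 -0.2881  0.0967] [ 0.4968 -0.3249  0.0802] [ 0.5807 -0.2617  0.1048]
side
headtop 142 [ 0.524  -0.2933  0.2505] [ 0.5014 -0.3246  0.243 ] [ 0.5472 -0.2741  0.2537]
face 67 [ 0.5243 -0.2826  0.1902] [ 0.5034 -0.304   0.182 ] [ 0.5507 -0.2744  0.1971]
cap 75 [ 0.5274 -0.294   0.1376] [ 0.5115 -0.3153  0.129 ] [ 0.5446 -0.2803  0.1418]
frame 359 [ 0.5405 -0.2863  0.097 ] [ 0.4979 -0.3267  0.08  ] [ 0.5818 -0.2602  0.1274]
```

The blow itself gave no reading at the bottom. I'll rehearse the same stroke in free air, 90 mm higher, to see how deep it really goes.

```bash
python3 -m creep '0 0 0 0 0 -1 5;0 0 0 0 0 -2 5;0 0 0 0 0 -3 5;0 0 0 0 0 -3 5;0 0 0 0 0 -3 5;0 0 0 0 0 -3 5;0 0 0 0 0 -3 5;0 0 0 0 0 -3 5' |grep pos; python3 -m creep '0 0 0 0 0 .2 5;0 0 0 0 0 .75 5;0 0 0 0 0 1.42 5'|grep pos;python3 -m creep '0 0 0 0 0 .72 5'|grep pos;python3 -m creep '0 0 0 0 0 0 5'|grep pos;python3 -m creep '0 0 0 0 0 0 5'|grep pos;python3 -m creep '0 0 0 0 0 0 5;0 0 0 0 0 0 5;0 0 0 0 0 0 5'|grep pos
```

```text
position: [0.4697, -0.313, 0.4583]
position: [0.4696, -0.3128, 0.4162]
position: [0.4695, -0.3128, 0.3941]
position: [0.4694, -0.3127, 0.3921]
position: [0.4697, -0.313, 0.3954]
position: [0.4696, -0.3129, 0.3958]
```

In air the stroke reached its full 64 mm at about 0.22 m/s, so the face reached about z = 0.116, at the stop. The cap is back at 0.138 and the mallet hasn't slipped. Now I take it back.

```bash
python3 -m creep '0 0 0 -.4 .8 0 5;0 0 0 -1 1.9 0 5;0 0 0 -1.6 3 0 5;0 0 0 -2.2 4.2 0 5;0 0 0 -2.8 5.4 0 5;0 0 0 -3.4 6.5 0 5;0 0 0 -4 7.5 0 5;0 0 0 -4.4 8.2 0 5;0 0 0 -4.55 8.53 0 5;0 0 0 -4.55 8.53 0 5;0 0 0 -4.55 8.53 0 5;0 0 0 -4.55 8.53 0 5'; python3 -m creep '0 0 0 0 0 .8 5;0 0 0 0 0 1.8 5;0 0 0 0 0 2.8 5;0 0 0 0 0 3.8 5;0 0 0 0 0 4.8 5;0 0 0 0 0 5.5 5;0 0 0 0 0 6 5;0 0 0 0 0 6 5;0 0 0 0 0 6 5;0 0 0 0 0 6 5;0 0 0 0 0 6 5'
python3 - <<'E'
from b import *
for n in("top","side"):
    im=get_image(n);P,C=cloud(im);z=env.observe()["position"][2]-.1547
    Q=P[box(P,[.58,-.07,z+.028],[.65,.02,z+.045])];print(n,len(Q),np.median(Q,0),Q.min(0),Q.max(0))
    A=np.c_[Q[:,:2]-Q[:,:2].mean(0),np.ones(len(Q))];print("slope",np.linalg.lstsq(A,Q[:,2],rcond=None)[0])
E
```

```text
time_s: 11.7
position: [0.5548, -0.0368, 0.3952]
tool_rot: [[-0.982, -0.189, -0.0], [-0.189, 0.982, -0.0], [0.0, -0.0, -1.0]]
ft_force: [0.2, 0.5, -2.4]
grip_width: 0.0161
gripper_force: 119.2
time_s: 12.8
position: [0.5551, -0.0359, 0.2161]
tool_rot: [[-0.982, -0.19, 0.002], [-0.19, 0.982, -0.0], [-0.002, -0.001, -1.0]]
ft_force: [-0.0, -0.1, -2.1]
grip_width: 0.0162
gripper_force: 119.3
  return _methods._mean(a, axis=axis, dtype=dtype,
  ret = um.true_divide(
Traceback (most recent call last):
ValueError: zero-size array to reduction operation minimum which has no identity
```

```bash
python3 -m creep '0 0 0 0 0 .25 5;0 0 0 0 0 .5 5;0 0 0 0 0 .62 5;0 0 0 0 0 .7 5;0 0 0 0 0 .7 5;0 0 0 0 0 .7 5;0 0 0 0 0 .7 5'
```

```text
time_s: 13.55
position: [0.555, -0.0357, 0.1943]
tool_rot: [[-0.982, -0.19, 0.0], [-0.19, 0.982, -0.0], [-0.0, -0.0, -1.0]]
ft_force: [0.4, -0.6, -2.8]
grip_width: 0.0163
gripper_force: 119.3
```

```bash
python3 -m creep '0 0 0 0 0 .02 5;0 0 0 0 0 .04 5;0 0 0 0 0 .04 5;0 0 0 0 0 .04 5;0 0 0 0 0 .04 5'
```

```text
time_s: 14.05
position: [0.555, -0.0357, 0.193]
tool_rot: [[-0.982, -0.19, 0.0], [-0.19, 0.982, -0.0], [0.0, -0.0, -1.0]]
ft_force: [0.2, -0.2, -2.7]
grip_width: 0.0164
gripper_force: 119.3
```

```bash
python3 -m creep '0 0 0 0 0 .02 5;0 0 0 0 0 .03 5;0 0 0 0 0 .03 5;0 0 0 0 0 .03 5'; python3 -m creep '0 0 0 0 0 .02 5;0 0 0 0 0 .03 5;0 0 0 0 0 .03 5;0 0 0 0 0 .03 5'
```

```text
time_s: 14.45
position: [0.555, -0.0357, 0.192]
tool_rot: [[-0.982, -0.19, -0.0], [-0.19, 0.982, 0.0], [0.0, 0.0, -1.0]]
ft_force: [0.4, 0.2, -2.0]
grip_width: 0.0162
gripper_force: 119.3
time_s: 14.85
position: [0.555, -0.0357, 0.1912]
tool_rot: [[-0.982, -0.19, -0.0], [-0.19, 0.982, 0.0], [0.0, 0.0, -1.0]]
ft_force: [-0.3, 0.2, -2.0]
grip_width: 0.0162
gripper_force: 119.3
```

```bash
python3 -m creep '0 0 0 0 0 .02 5;0 0 0 0 0 .04 5;0 0 0 0 0 .04 5;0 0 0 0 0 .04 5'; python3 - <<'E'
from b import *
im=get_image("side");P,C=cloud(im)
m=box(P,[.57,-.07,.0],[.66,.03,.09])&(np.ptp(C,axis=1)<45);Q=P[m];print(len(Q),Q.min(0),Q.max(0))
T=Q[Q[:,2]>Q[:,2].max()-.006];A=np.c_[T[:,:2]-T[:,:2].mean(0),np.ones(len(T))];print(T.mean(0),"slope",np.linalg.lstsq(A,T[:,2],rcond=None)[0])
cv2.imwrite("pics/s3.png",cv2.resize(im["image"][180:270,200:320],None,fx=6,fy=6,interpolation=cv2.INTER_CUBIC))
E
```

```text
time_s: 15.25
position: [0.5548, -0.0357, 0.1908]
tool_rot: [[-0.982, -0.19, 0.0], [-0.19, 0.982, -0.0], [-0.0, -0.0, -1.0]]
ft_force: [-4.2, 1.2, 8.3]
grip_width: 0.0164
gripper_force: 121.1
482 [ 0.5702 -0.0507  0.0036] [0.6343 0.0009 0.0786]
[ 0.6104 -0.0237  0.0747] slope [0.0417 0.0028 0.0747]
```

View pics/s3.png

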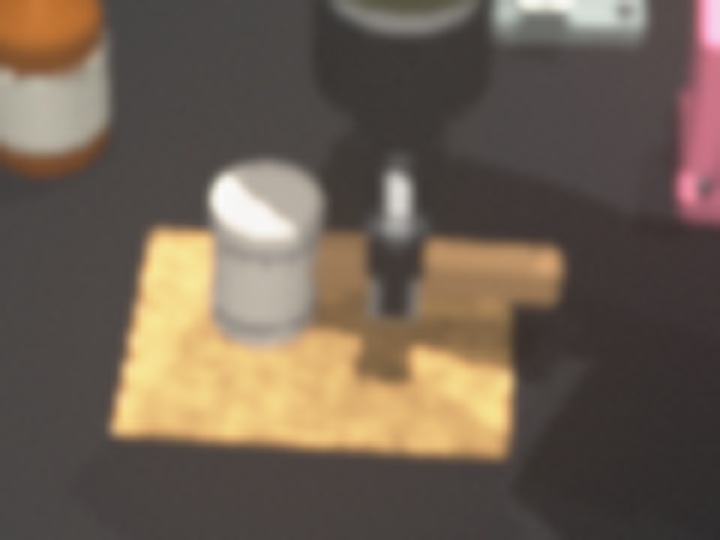

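The mallet stands on the pad, head at (265,250) in the crop, in firm contact. Next: ease the grip, open, and lift clear.

```bash
python3 -m creep '0 0 0 0 0 0 5;0 0 0 0 0 0 5;0 0 0 0 0 0 5;0 0 0 0 0 0 19;0 0 0 0 0 0 24;0 0 0 0 0 0 30;0 0 0 0 0 0 45;0 0 0 0 0 0 60;0 0 0 0 0 0 75;0 0 0 0 0 0 80;0 0 0 0 0 0 80' 25; python3 -m creep '0 0 0 0 0 -.3 80;0 0 0 0 0 -1 80;0 0 0 0 0 -2 80;0 0 0 0 0 -3 80;0 0 0 0 0 -4 80;0 0 0 0 0 -5 80;0 0 0 0 0 -6 80;0 0 0 0 0 -6 80;0 0 0 0 0 -6 80'; sed -i 's/w1.png/w4.png/' c.py; python3 c.py
python3 - <<'E'
from b import *
im=get_image("side");P,C=cloud(im);cv2.imwrite("pics/s4.png",im["image"])
for nm,x,y in(("tag",.525,-.29),("spare",.557,.277)):
    m=box(P,[x-.06,y-.06,.13],[x+.06,y+.06,.15]);print(nm,m.sum(),P[m].mean(0))
E
```

```text
time_s: 16.4
position: [0.555, -0.0357, 0.1899]
tool_rot: [[-0.982, -0.19, 0.0], [-0.19, 0.982, -0.0], [0.0, -0.0, -1.0]]
ft_force: [-0.3, -0.3, 0.2]
grip_width: 0.0803
gripper_force: 0.0
time_s: 17.3
position: [0.5546, -0.0356, 0.3706]
tool_rot: [[-0.982, -0.19, 0.001], [-0.19, 0.982, -0.0], [-0.001, -0.001, -1.0]]
ft_force: [-1.1, 0.4, -1.2]
grip_width: 0.0802
gripper_force: 0.0
17.3 [ 0.5546 -0.0356  0.3706] [-0.9817 -0.1902 -0.0011]
head 1636 [ 0.6124 -0.0246  0.0735] [ 0.5902 -0.0478  0.0661] [ 0.6377 -0.0002  0.0766]
handle 1668 [ 0.5301 -0.0399  0.0493] [ 0.4843 -0.0561  0.043 ] [ 0.5797 -0.0222  0.0524]
10.611949623715923
mallet_head 0.56 [255.3, 209.0] [ 0.5926 -0.0303  0.039 ]
mallet_grip 0.94 [256.2, 212.0] [ 0.5959 -0.0287  0.039 ]
tag 73 [ 0.5271 -0.2953  0.1371]
spare 173 [0.5585 0.2854 0.1369]
```

View pics/s4.png

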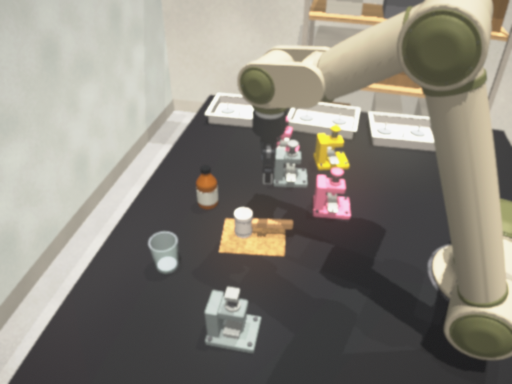

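The mallet stands upright at its original spot (side view (245,220)), both caps are up, and nothing else has moved. It also sat about 2 mm higher in the grip after the blow, which fits a firm hit on the stop.

```bash
python3 -c "
from rig import job;print(job.close_job())"
```

```text
the job is handed in; nothing more can be done
None
```

I struck the round cap once at about 0.2 m/s and it sprang back up; the mallet is upright on the cork pad, released, and the job is handed in; that the cap went fully down I judge from a free-air repeat of the stroke and the mallet shifting about 2 mm in the grip, as I couldn't read its depth.

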